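# Unlock the frame stub, flip its kickstand down and hold it upright

## Robot

A 6-joint arm with a two-finger parallel gripper is mounted at the origin on a cart in front of the work surface, level with it; the furniture and walls round the work are solid. World frame = base frame: x ahead of the robot, y to its left, z up, the work surface at z = 0. Lengths are in m, angles in rad, forces in N, time in s.
With the tool pointing down it reaches from about 0.275 to 0.825 m from the base axis. Payload 5.2 kg.
Tool frame: the origin (TCP) lies on the centre line of the jaws, within the pads' length; the fingertips stand r.tip_extent ahead of it and the grasp point (between the pads) is the TCP (r.tip_extent is the distance from the TCP to the fingertips, in m); z points along the fingers, y is the line along which they close (so a half turn about z gives the same grasp; the last joint's range is limited). The gripper opens to 93 mm and grips with 3 to 60 N. Pads are 15 mm wide; open, the fingers measure 128 mm over their backs; the gripper's body (75 mm by 188 mm) begins 65 mm behind the grasp point.
Start: joints at [-0.203, 0.259, 1.535, -0, 1.348, -0.203], TCP at [0.55, 0, 0.238] pointing down, gripper open.
Joint ranges: [-3.14, 3.14], [-0.91, 2.08], [0.19, 2.58], [-1.22, 4.36], [0.22, 2.71], [-3.12, 3.12]. Speed limits (rad/s): [2.57, 2.57, 3.14, 3.14, 3.14, 3.14].

## Interface

Orientations are given as a rotation vector (axis times angle).
In Python, from bench import r gives the robot as it stands.
- The arm moves only by the shell command python3 -m crank 'ROWS' [OPENING] [FORCE]. ROWS is JSON, one flat list of numbers, 4 for each row, row after row: the shift along the tool's x, y, z in cm, then the turn about the tool's z in degrees. In form: [tx, ty, tz, roll, tx, ty, tz, roll, ...]. A call has 1 to 5 rows; each row shifts and turns the commanded pose from where the row before left it, along the tool's axes as they then stand; what a row does not reach is not made up. A row lasts 1/10 s, in which the tool goes at most 50 mm and 8.59 degrees, less where a joint would pass 70% of its speed; a pose out of reach is approached as far as the arm can. A call with a gripper value outside its range is refused whole. OPENING is the opening, from 0 (shut) to 1 (fully open), set as the call begins (- or left out, the last holds). The fingers move at their own pace and stop on an object; FORCE is the grip in N (left out, the last holds). Time passes only in rows, so rows that do not move let the fingers close. It gives the time, the measured TCP pose, the force, the opening and the grip force at its end, in the units of the state.
- r.read_state(): the state, without advancing time (a new reading comes with each control period).
- r.snapshot(name): name is "scene" or "side" or "wrist"; returns a dict with "img" (480x640x3 uint8, red, green, blue), "camera_matrix" (3x3 intrinsics, pixels), "eye" and "rotation" of the camera in the world. Camera axes: x right, y down, z forward; pixel columns grow to the right and rows downward; lengths in m; the calibration is good to about 2 mm. A picture is of the moment at which its call begins. There is no depth.
- r.job_done(): hands the job in; it is judged then, once.
Trained networks look in a picture, given as the dict that the camera call returned (one of the last four; its "shot" number tells which), for a name from the list of things; names that differ only in an ending like _2 or _b are one class to them, and where a whole thing is asked for, a point or a joint stands for the part that bears it (a point fixed in the world has none). Each returns a list of dicts, best first, with "confidence" (0 to 1); they miss things now and then, are a little off and sometimes report something else, mostly with a low value. They report only what shows in the picture. A call takes as long as a camera call. They do not tell look-alikes from the thing itself.
- r.outline_of(picture, name): "pixels" (480x640 bool, what is visible of it).
- r.spot_point(picture, name): "location" ([x, y, z] in m, in the coordinates of the camera as it stood for that picture, good to about 4 mm: a listed point, or the origin of a listed thing).
The state is a dict: "t": time; "joint_positions": joint angles; "qvel": joint speeds; "joint_efforts": joint torques, N m; "ee_pos": TCP position; "orientation": TCP orientation; "ft_force": force on the tool from outside, world axes, zero at the start; "ft_torque": the same for the moment, N m; "opening": finger opening in m; "grip_force": force on a finger pad.
Only numpy, scipy, OpenCV 4.12 (cv2) and the standard library are available. Lean on these libraries where they do the work, as an engineer would, in place of code of your own. Each camera call takes 0.05 s, during which the arm holds its last target. There are 200 camera calls.

## Task

First pull the red transport lock straight up off its rail against the sprung catch and leave it in the grey tray. Then flip the kickstand down past its over-centre point so that it snaps fully down, and after that swing the leaning blue frame upright by its black grip bar. Finish while still holding the bar, with the frame upright: let go, it would tip back; leave the other things on the bench where they are.

Things in the scene. Friction and masses are not known exactly. Their poses are not given: they have to be found in the camera images.
- stand: Fixed grey bench stand: plate 370 x 180 x 12 mm that carries the frame stub, the kickstand and the lock's rail. Origin on the bench surface; the plate spans x -150 to +220 mm, y -90 to +90 mm in its own axes. Its x axis is the lean axis of the frame (along the frame), its +y side is the kickstand's side, its -y side is the side to which the frame leans. A thin prop 110 mm tall stands at x 55, y -75 mm.
- lean_axis (a point): Point on the frame's lean axis, 30 mm above the bench, straight below the middle of the grip bar when the frame is upright. Its x axis (as the stand's) is the lean axis.
- frame (a joint): Lean of the blue frame stub about the stand's x axis, rad: 0 upright, 0.30 leaning on its prop toward the stand's -y side (as found), at least -0.12 the other way. A spring and its own weight (about 0.9 kg with all it carries) tip it back to 0.30 whenever it is let go; 2 to 4 N sideways at the grip bar hold it upright. While the lock is on, a steel lug stops it at about 0.12 to 0.18.
- grip_bar: Black rubber grip bar on top of the frame, parallel to the stand's x axis: diameter 25 mm (29 mm at the end collars), 124 mm long. Origin at its middle, 170 mm from the lean axis, 200 mm above the bench when upright. Free all round from above; can be pinched across from above (fingers closing along the stand's y) and it is a sleeve that turns stiffly on the frame's tube, so a level hold does not hinder the swing.
- kick_pivot (a point): Pivot of the kickstand, on the side of the hub (145 mm above the bench when upright, about 140 mm when leaning). The pivot axis is the frame's y axis.
- kick_peg (a point): Middle of the red-sleeved peg (13 mm thick, red over 24 mm) that sticks out sideways (frame's +y) from the aluminium leg and serves to flip it. The peg lies 75 mm from the pivot axis; its middle is 30 mm outside the leg. The leg is 120 mm long, 12 mm thick, with a rubber foot.
- kickstand (a joint): Turn of the kickstand, rad: 0 up (leg along the frame's -x, 15 degrees above level), 0.26 level, 1.83 fully down (square to the frame's x axis). It swings in the frame's own x-z plane, which leans with the frame. A spring drives it back up below 0.7 and on down beyond 0.87 (dead centre between). About 3 N on the peg; pushed from above with closed fingers past 0.9, it snaps down by itself.
- lock: Red plastic transport lock, 70 mm tall, 0.13 kg: body 42 (x) x 40 (y) x 36 mm, on it a grip 26 (x) x 40 (y) x 34 mm. Origin at the centre of its underside, z up; x and y as the stand's. It sits over an upright steel blade 19 (x) x 12 (y) mm and 33 mm tall on a pedestal 28 mm above the bench, held by a sprung ball: pulling straight up by hand needs about 8 to 14 N over the first 10 mm, and it is clear of the blade after 35 mm.
- lock_grip (a point): Centre of the lock's grip, 53 mm above its underside; pinch it from above across its 26 mm width (fingers closing along the lock's x).
- tray: Fixed shallow grey tray on the bench, 170 (x) x 130 (y) x 22 mm, walls 4 mm, empty. Origin at the centre of its underside on the bench; its floor is 4 mm higher.
There are look-alikes about, which are no part of the job. Of the things shaped like the lock, the red one is meant.

How it is judged:
By the outcome, as a careful person would: the job done as asked, in the order asked, and still so for the second after the job is handed in, while the arm keeps its last pose, push and grip.
It also fails if it takes over 62 s, if anything falls off the work surface, if the arm or the gripper's body presses on something with over 40 N, if the wrist force passes 120 N, or if a joint passes its speed limit or range.

## Working session

There is one attempt and no reset: what is moved stays moved. The work goes in short steps, Python scripts to look and compute and a shell command to move; the robot and the scene stay as the last step left them, time stands still between calls to the robot, and variables do not carry over. Pictures are saved under pics/ and viewed, at most 10 in all, crops included, and the job is handed in when it is done.

```bash
mkdir -p pics
cat > h.py <<'E'
import numpy as np, cv2
from bench import r
from scipy.spatial.transform import Rotation as R
def rot(p):
    a=np.array(p["rotation"],float)
    return a if a.shape==(3,3) else R.from_rotvec(a).as_matrix()
def world(p,l): return np.array(p["eye"])+rot(p)@np.array(l)
def pix(p,w):
    c=rot(p).T@(np.array(w)-np.array(p["eye"])); k=np.array(p["camera_matrix"])@c; return (k[:2]/k[2]).round()
def save(p,n): cv2.imwrite(f"pics/{n}.png",np.array(p["img"])[:,:,::-1])
E
python3 - <<'E'
from h import *
names=["stand","lean_axis","grip_bar","kick_pivot","kick_peg","lock","lock_grip","tray"]
for c in ["scene","side"]:
    p=r.snapshot(c); save(p,c+"0")
    for n in names:
        for d in r.spot_point(p,n)[:3]:
            w=world(p,d["location"]); print(c,n,round(d["confidence"],2),w.round(3),pix(p,w))
s=r.read_state(); print(s["t"],s["ee_pos"],s["orientation"],r.tip_extent, s["opening"]); print(R.from_rotvec(s["orientation"]).as_matrix().round(2))
E
```

```text
scene stand 0.67 [ 0.534 -0.058 -0.002] [381. 307.]
scene stand 0.51 [ 0.536 -0.002  0.029] [363. 281.]
scene lean_axis 0.72 [ 0.535 -0.006  0.03 ] [364. 281.]
scene grip_bar 0.82 [ 0.582 -0.005  0.191] [386. 205.]
scene kick_pivot 0.56 [ 0.521 -0.08   0.156] [391. 246.]
scene kick_peg 0.83 [ 0.498 -0.156  0.185] [417. 254.]
scene lock 0.98 [ 0.361  0.155 -0.   ] [252. 288.]
scene lock 0.68 [0.364 0.053 0.002] [280. 311.]
scene lock 0.67 [0.514 0.113 0.025] [320. 262.]
scene lock_grip 0.83 [0.368 0.052 0.056] [281. 288.]
scene lock_grip 0.66 [0.364 0.155 0.052] [251. 267.]
scene lock_grip 0.57 [0.516 0.115 0.082] [320. 239.]
scene tray 0.58 [ 0.482  0.304 -0.002] [262. 243.]
side stand 0.84 [ 0.538 -0.06   0.001] [296. 281.]
side lean_axis 0.71 [ 0.532 -0.001  0.032] [292. 278.]
side grip_bar 0.78 [ 0.583 -0.007  0.195] [268. 199.]
side kick_pivot 0.63 [ 0.524 -0.079  0.155] [305. 210.]
side kick_peg 0.82 [ 0.498 -0.151  0.184] [325. 189.]
side lock 0.95 [0.514 0.117 0.026] [285. 307.]
side lock 0.78 [ 0.362  0.153 -0.   ] [362. 339.]
side lock 0.56 [0.372 0.053 0.002] [365. 312.]
side lock_grip 0.96 [0.37  0.053 0.054] [367. 288.]
side lock_grip 0.93 [0.365 0.154 0.054] [362. 312.]
side lock_grip 0.67 [0.512 0.113 0.084] [287. 278.]
side tray 0.73 [ 0.488  0.302 -0.   ] [271. 374.]
0.9 [5.50019416e-01 1.67721058e-05 2.37693364e-01] [2.22143826e+00 2.22135141e+00 8.07706323e-05] 0.019 0.09300150369627681
[[ 0.  1.  0.]
 [ 1. -0. -0.]
 [-0.  0. -1.]]
```

View pics/scene0.png

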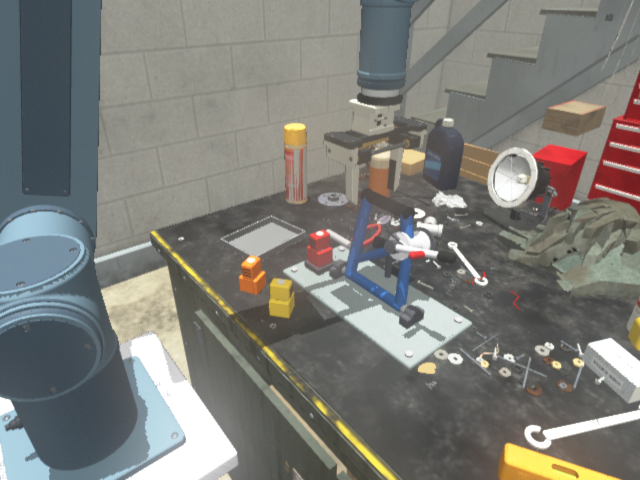

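View pics/side0.png

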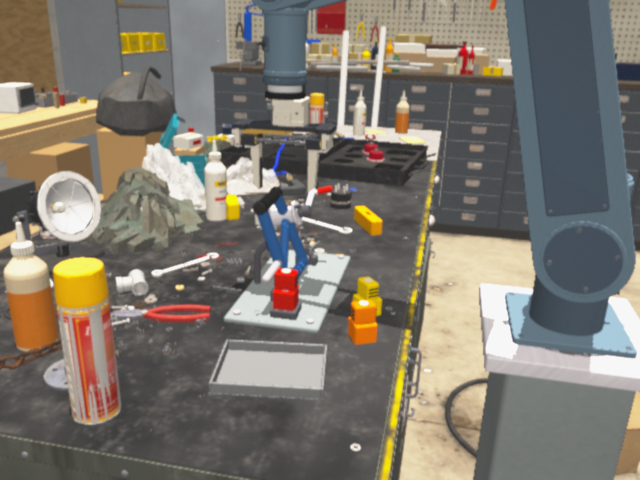

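The candidates shaped like the lock are red (320,250) on the stand, orange (252,275) and yellow (281,298) on the bench. The red one is the one meant. Next are a close crop to check it, and the stand yaw.

Run:
```python
from h import *
def back(p,uv,z):
    K=np.array(p["camera_matrix"]); d=np.c_[uv,np.ones(len(uv))]@np.linalg.inv(K).T@rot(p).T; e=np.array(p["eye"])
    return e+d*((z-e[2])/d[:,2])[:,None]
ims=[]
for c in ["scene","side","wrist"]:
    p=r.snapshot(c); o=r.outline_of(p,"stand")
    if o:
        m=np.array(o[0]["pixels"]); v,u=np.nonzero(m)
        img=np.array(p["img"]).astype(int); g=(img.max(2)-img.min(2)<35)&m
        v,u=np.nonzero(g); w=back(p,np.c_[u,v],0.012)[:,:2]
        w=w[(abs(w-[.53,-.02])<.3).all(1)]
        b=cv2.minAreaRect(cv2.convexHull((w*1000).astype(np.float32))); print(c,o[0]["confidence"],b)
    if c!="side":ims.append(p)
save(ims[1],"wrist0")
a=np.array(ims[0]["img"])[190:350,220:480]; x=cv2.resize(a,(780,480),interpolation=cv2.INTER_CUBIC)
cv2.imwrite("pics/crop0.png",x[:,:,::-1])
for n in ["lock","lock_grip","grip_bar","kick_peg"]:
    for d in r.spot_point(ims[1],n)[:2]: print(n,d["confidence"],world(ims[1],d["location"]).round(3),pix(ims[1],world(ims[1],d["location"])))
```

```text
scene 0.56 ((631.841552734375, 31.2120361328125), (396.2085876464844, 491.70062255859375), 0.25008103251457214)
side 0.87 ((541.5867919921875, -77.77890014648438), (228.12777709960938, 524.8984985351562), 8.920777320861816)
wrist 0.6 ((507.11016845703125, 116.65336608886719), (52.1229133605957, 43.812679290771484), 0.7404621243476868)
lock 0.75 [0.515 0.117 0.029] [286.  88.]
lock 0.75 [ 0.365  0.156 -0.002] [127.  46.]
lock_grip 0.86 [0.364 0.151 0.052] [93. 38.]
lock_grip 0.65 [0.516 0.11  0.082] [281.  90.]
grip_bar 0.66 [ 0.581 -0.007  0.192] [381. 294.]
kick_peg 0.9 [ 0.5   -0.155  0.183] [255. 482.]
```

View pics/crop0.png

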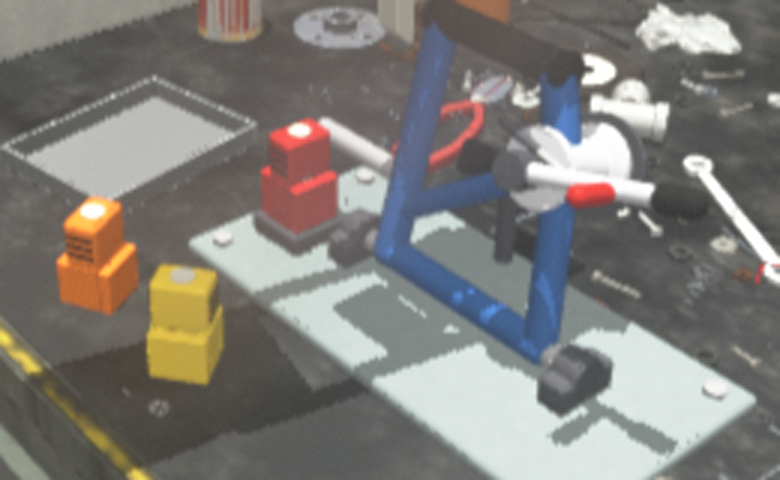

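View pics/wrist0.png

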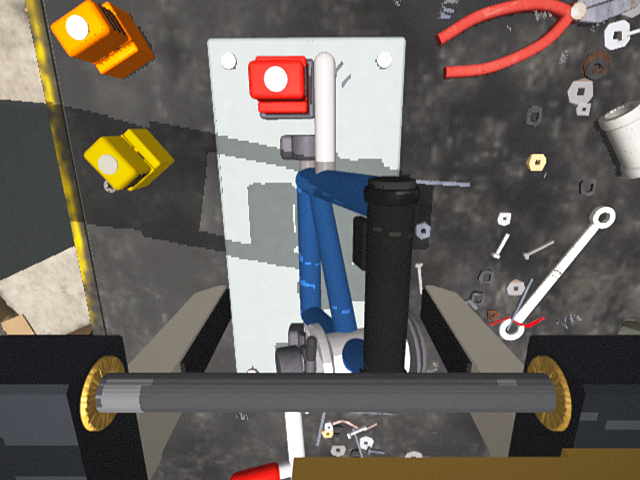

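The crop confirms the red lock at crop pixel (300,175), on its pedestal. The wrist view shows it at (278,85), with the stand corners at (208,40) and (404,38).

```bash
cat >> h.py <<'E'
def back(p,uv,z):
    uv=np.array(uv,float); K=np.array(p["camera_matrix"]); d=np.c_[uv,np.ones(len(uv))]@np.linalg.inv(K).T@rot(p).T; e=np.array(p["eye"])
    return e+d*((z-e[2])/d[:,2])[:,None]
E
python3 - <<'E'
from h import *
p=r.snapshot("wrist")
w=back(p,[[208,40],[404,38],[233,370],[409,38]],.012); print(w.round(4))
print("edge yaw deg", np.degrees(np.arctan2(*(w[1]-w[0])[[1,0]])), np.degrees(np.arctan2(*(w[0]-w[2])[[1,0]])))
img=cv2.cvtColor(np.array(p["img"]),cv2.COLOR_RGB2HSV)
w=back(p,[[278,79],[325,55],[388,190],[250,58],[306,57],[250,98],[306,98]],.098);print(w.round(4), p["eye"])
# tray corners in scene
q=r.snapshot("scene"); print(back(q,[[221,238],[268,217],[305,231],[257,257]],.022).round(3))
E
```

```text
[[ 0.4445  0.1577  0.012 ]
 [ 0.6199  0.1593  0.012 ]
 [ 0.4421 -0.187   0.012 ]
 [ 0.6244  0.1593  0.012 ]]
edge yaw deg 0.5281963161384503 89.58930779667314
[[0.516  0.1156 0.098 ]
 [0.5493 0.131  0.098 ]
 [0.5978 0.0367 0.098 ]
 [0.4969 0.1291 0.098 ]
 [0.536  0.1297 0.098 ]
 [0.4954 0.103  0.098 ]
 [0.5356 0.103  0.098 ]] [0.54935433 0.08251762 0.38555817]
[[0.395 0.351 0.022]
 [0.547 0.375 0.022]
 [0.578 0.252 0.022]
 [0.418 0.222 0.022]]
```

```bash
python3 -m crank '[4,-1.3,0,0,4,-1.3,0,0,3.55,-1.2,0,0,0,0,0,-8.5,0,0,0,-8.5]' 0.6; python3 -m crank '[0,0,0,-8.5,0,0,0,-8.5,0,0,0,-8.5,0,0,0,-8.5,0,0,0,-8.5]'; python3 -m crank '[0,0,0,-8.5,0,0,0,-8.5,0,0,0,-8.5,0,0,0,-5,0,0,0,0]'
python3 - <<'E'
from h import *
p=r.snapshot("wrist"); save(p,"wrist1")
s=r.read_state(); print(s["ee_pos"],R.from_rotvec(s["orientation"]).as_matrix().round(3))
for d in r.spot_point(p,"lock_grip")[:3]: print(d["confidence"],world(p,d["location"]).round(4),pix(p,world(p,d["location"])))
a=cv2.cvtColor(np.array(p["img"]),cv2.COLOR_RGB2HSV); m=(((a[...,0]<6)|(a[...,0]>174))&(a[...,1]>150)&(a[...,2]>170)).astype(np.uint8)
n,l,st,ce=cv2.connectedComponentsWithStats(m)
for i in np.argsort(-st[1:,4])[:3]+1:
    x,y,w,h,_=st[i]; print(st[i],back(p,[[x,y],[x+w,y],[x,y+h],[x+w,y+h]],.098).round(4).tolist())
E
```

```text
t: 2.0
ee_pos: [0.5115, 0.1169, 0.2379]
orientation: [1.858, 2.533, 0.0]
ft_force: [0.8, 0.4, -1.0]
opening: 0.0585
grip_force: 0.0
t: 2.5
ee_pos: [0.512, 0.1155, 0.2377]
orientation: [0.817, 3.033, 0.0]
ft_force: [-0.3, -0.2, -0.1]
opening: 0.0557
grip_force: 0.0
t: 3.0
ee_pos: [0.512, 0.1155, 0.2377]
orientation: [-0.001, 3.142, -0.0]
ft_force: [0.4, -0.2, 0.6]
opening: 0.0559
grip_force: 0.0
[0.51200965 0.11553387 0.23767707] [[-1.     0.002  0.   ]
 [ 0.002  1.     0.   ]
 [-0.     0.    -1.   ]]
0.98 [0.3623 0.1521 0.0513] [370.  39.]
0.62 [0.3668 0.0533 0.0525] [247.  45.]
0.61 [0.5141 0.1133 0.0815] [322. 232.]
[ 301  205   39   55 1341] [[0.4877, 0.0974, 0.098], [0.4877, 0.1278, 0.098], [0.5332, 0.0966, 0.098], [0.5332, 0.1284, 0.098]]
[330 205  18  43 318] [[0.4877, 0.12, 0.098], [0.4877, 0.1341, 0.098], [0.5229, 0.1202, 0.098], [0.5229, 0.1347, 0.098]]
[360 332  26  41 313] [[0.5994, 0.1465, 0.098], [0.5994, 0.169, 0.098], [0.641, 0.1476, 0.098], [0.641, 0.171, 0.098]]
```

View pics/wrist1.png

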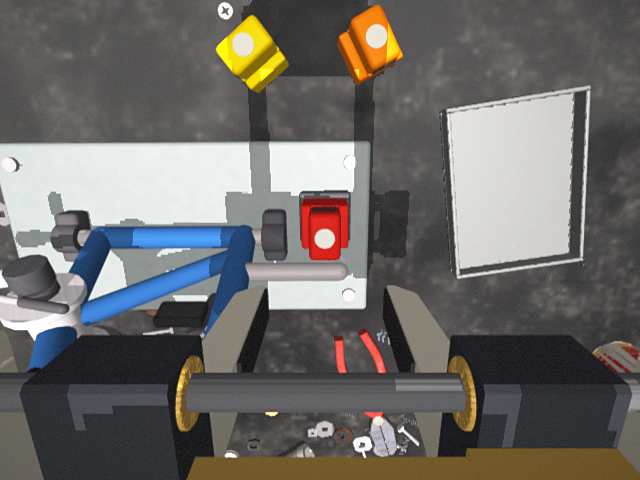

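The lock is at (325,235), centred between the fingers, so I descend and grip.

```bash
python3 -m crank '[0,0,4,0,0,0,4,0,0,0,4,0,0,0,2,0,0,0,1,0]'; python3 -m crank '[0,0,0,0,0,0,0,0,0,0,0,0,0,0,0,0,0,0,0,0]' 0 55;  python3 -m crank '[0,0,0,0,0,0,-0.3,0,0,0,-0.3,0,0,0,-0.3,0,0,0,-0.3,0]'
```

```text
t: 3.6
ee_pos: [0.5106, 0.1155, 0.0854]
orientation: [-0.003, -3.138, 0.0]
ft_force: [-0.5, -0.3, 0.8]
opening: 0.0558
grip_force: 0.0
t: 4.1
ee_pos: [0.5128, 0.1155, 0.0888]
orientation: [0.0, 3.139, -0.0]
ft_force: [-0.4, -0.7, 3.5]
opening: 0.026
grip_force: 55.0
t: 4.6
ee_pos: [0.5118, 0.1155, 0.0991]
orientation: [0.0, -3.141, 0.0]
ft_force: [2.8, -0.2, -6.8]
opening: 0.0256
grip_force: 55.0
```

Run:
```python
from h import *
p=r.snapshot("scene"); 
for d in r.spot_point(p,"lock")[:3]: print(d["confidence"],world(p,d["location"]).round(4))
p=r.snapshot("side"); 
for d in r.spot_point(p,"lock")[:3]: print(d["confidence"],world(p,d["location"]).round(4))
for d in r.spot_point(p,"tray")[:3]: print(d["confidence"],world(p,d["location"]).round(4))
```

```text
0.9 [0.5103 0.1143 0.0365]
0.9 [ 0.362   0.1548 -0.0004]
0.88 [0.3672 0.0547 0.0012]
0.88 [ 0.3602  0.1558 -0.0027]
0.7 [ 0.3727  0.0557 -0.0006]
0.65 [0.511  0.1146 0.0364]
0.89 [0.487  0.302  0.0052]
```

```bash
python3 -m crank '[0,0,-0.5,0,0,0,-1,0,0,0,-2,0,0,0,-2,0,0,0,-2,0]'; python3 -m crank '[0.6,4,0,0,0.7,5,0,0,0.7,5,0,0,0.5,4.5,0,0,0,0,0,0]'; python3 -m crank '[0,0,3,0,0,0,3,0,0,0,2,0,0,0,1.0,0,0,0,0,0]'
python3 - <<'E'
from h import *
p=r.snapshot("side"); save(p,"side1")
for n in ["lock","tray"]:
  for d in r.spot_point(p,n)[:4]: print(n,d["confidence"],world(p,d["location"]).round(4))
E
```

```text
t: 5.35
ee_pos: [0.5118, 0.1156, 0.1766]
orientation: [-0.0, 3.141, 0.0]
ft_force: [-0.2, -0.2, -0.5]
opening: 0.0259
grip_force: 55.0
t: 5.85
ee_pos: [0.4857, 0.3047, 0.176]
orientation: [-0.008, 3.141, 0.004]
ft_force: [-0.2, -0.4, -1.1]
opening: 0.0257
grip_force: 55.0
t: 6.35
ee_pos: [0.4866, 0.2988, 0.084]
orientation: [-0.001, -3.139, 0.002]
ft_force: [-0.4, 0.0, -1.9]
opening: 0.0255
grip_force: 55.0
lock 0.93 [0.4878 0.3025 0.0213]
lock 0.93 [ 3.618e-01  1.543e-01 -3.000e-04]
lock 0.67 [ 0.3735  0.0506 -0.001 ]
tray 0.72 [4.847e-01 3.032e-01 3.000e-04]
```

```bash
python3 -m crank '[0,0,1,0,0,0,0.6,0,0,0,0.3,0,0,0,0,0,0,0,0,0]'; python3 -m crank '[0,0,0,0,0,0,0,0,0,0,0,0]' 0.55 20;  python3 -m crank '[0,0,-3,0,0,0,-5,0,0,0,-5,0,0,0,-5,0,0,0,-1,0]'
python3 - <<'E'
from h import *
p=r.snapshot("side"); save(p,"side1")
for n in ["lock","tray","kick_peg","kick_pivot","grip_bar"]:
  for d in r.spot_point(p,n)[:4]: print(n,d["confidence"],world(p,d["location"]).round(4))
E
```

```text
t: 7.0
ee_pos: [0.4871, 0.2996, 0.0656]
orientation: [0.0, -3.141, 0.0]
ft_force: [-0.5, 0.5, -1.2]
opening: 0.0256
grip_force: 55.0
t: 7.3
ee_pos: [0.4873, 0.2997, 0.0659]
orientation: [0.0, 3.141, 0.0]
ft_force: [0.6, -0.7, -0.5]
opening: 0.0449
grip_force: 0.0
t: 7.8
ee_pos: [0.4898, 0.3007, 0.2629]
orientation: [-0.0, 3.13, 0.007]
ft_force: [-0.1, 1.0, 0.1]
opening: 0.0513
grip_force: 0.0
lock 0.94 [ 0.4872  0.3026 -0.0005]
lock 0.87 [0.3611 0.1552 0.0013]
lock 0.78 [ 0.3733  0.0518 -0.0015]
tray 0.7 [0.4888 0.2983 0.0655]
tray 0.68 [0.4838 0.3036 0.0022]
tray 0.64 [ 0.5334 -0.0029  0.0314]
kick_peg 0.76 [ 0.5019 -0.1517  0.1824]
kick_pivot 0.58 [ 0.5221 -0.0806  0.1544]
```

View pics/side1.png

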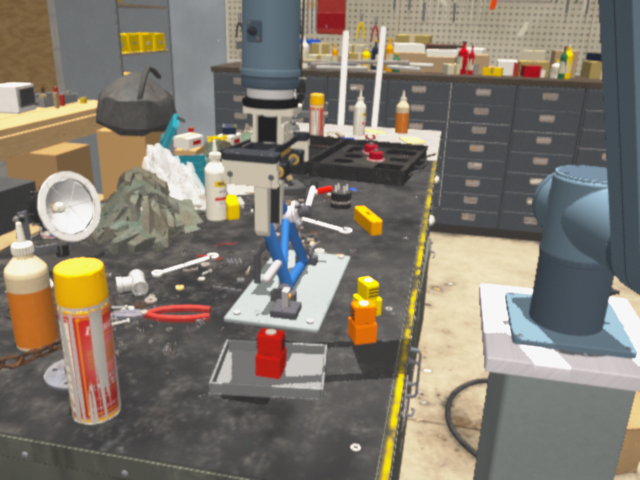

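The lock stands upright in the tray at (270,353). Next I close the fingers and move over the peg.

```bash
python3 -m crank '[0,-4,0,0,0,-5,0,0,0,-5,0,0,0,-5,0,0,0,-5,0,0]' 0 20; python3 -m crank '[-0.7,-5,0,0,-0.7,-5,0,0,0,-5,0,0,0,-4,0,0,0,-2,0,0]';python3 -m crank '[0,0,0,0,0,0,0,0]'
python3 - <<'E'
from h import *
s=r.read_state(); print(s["ee_pos"],s["opening"])
for c in ["wrist","scene"]:
  p=r.snapshot(c)
  for n in ["kick_peg","kick_pivot"]:
    for d in r.spot_point(p,n)[:2]: print(c,n,d["confidence"],world(p,d["location"]).round(4))
save(p,"scene2")
E
```

```text
t: 8.6
ee_pos: [0.4859, 0.0579, 0.2537]
orientation: [0.001, -3.138, -0.001]
ft_force: [0.8, -0.9, -0.2]
opening: 0.0156
grip_force: 0.0
t: 9.1
ee_pos: [0.4999, -0.1526, 0.2533]
orientation: [-0.005, -3.138, -0.002]
ft_force: [-0.5, 0.1, -0.1]
opening: 0.0005
grip_force: 0.0
t: 9.3
ee_pos: [0.5003, -0.1491, 0.2539]
orientation: [-0.002, -3.139, -0.004]
ft_force: [0.2, -0.2, -0.0]
opening: 0.0004
grip_force: 0.0
[ 0.50027976 -0.14907396  0.25394002] 0.0003732852492567638
wrist kick_peg 0.96 [ 0.4998 -0.1523  0.187 ]
wrist kick_pivot 0.65 [ 0.5268 -0.0806  0.1524]
scene kick_peg 0.6 [ 0.4814  0.3028 -0.0024]
scene kick_peg 0.56 [ 0.4964 -0.1532  0.1815]
scene kick_pivot 0.65 [ 0.5243 -0.08    0.1558]
```

```bash
python3 -m crank '[0,0,2,0,0,0,1.5,0,0,0,0.8,0,0.2,0,0.7,0,0.2,0,0.7,0]'; python3 -m crank '[0.2,0,0.7,0,0.2,0,0.7,0,0.2,0,0.7,0,0.2,0,0.7,0,0,0,0,0]'
python3 - <<'E'
from h import *
for c in ["wrist","scene","side"]:
  p=r.snapshot(c)
  for n in ["kick_peg","kick_pivot"]:
    for d in r.spot_point(p,n)[:2]: print(c,n,d["confidence"],world(p,d["location"]).round(4))
E
```

```text
t: 10.1
ee_pos: [0.4976, -0.15, 0.1993]
orientation: [-0.001, 3.14, -0.003]
ft_force: [0.4, -2.2, 2.5]
opening: 0.0004
grip_force: 1.2
t: 10.6
ee_pos: [0.4879, -0.1489, 0.1692]
orientation: [-0.0, -3.139, -0.003]
ft_force: [0.5, 0.2, 0.8]
opening: 0.0
grip_force: 0.2
wrist kick_peg 0.87 [ 0.4915 -0.1522  0.145 ]
wrist kick_pivot 0.95 [ 0.5255 -0.0802  0.1525]
scene kick_peg 0.59 [ 0.4831 -0.1513  0.1433]
scene kick_pivot 0.83 [ 0.5225 -0.0825  0.1585]
side kick_peg 0.55 [ 0.4888 -0.1526  0.1437]
side kick_pivot 0.84 [ 0.5225 -0.0806  0.1558]
side kick_pivot 0.4 [0.4854 0.2999 0.0635]
```

Tracking well: the peg is still under the tips. I keep pushing.

```bash
python3 -m crank '[0.2,0.1,0.7,0,0.2,0.1,0.7,0,0.2,0.2,0.7,0,0.2,0.2,0.6,0,0,0,0.4,0]'; python3 -m crank '[0,0,0,0,0,0,0,0,0,0,0,0]'
python3 - <<'E'
from h import *
for c in ["wrist","scene","side"]:
  p=r.snapshot(c)
  for n in ["kick_peg"]:
    for d in r.spot_point(p,n)[:2]: print(c,n,d["confidence"],world(p,d["location"]).round(4))
save(p,"side2")
p=r.snapshot("scene");save(p,"scene3")
E
```

```text
t: 11.55
ee_pos: [0.4802, -0.1429, 0.1386]
orientation: [0.0, -3.14, -0.001]
ft_force: [-0.9, -0.3, 0.3]
opening: 0.0004
grip_force: 0.0
t: 11.85
ee_pos: [0.4813, -0.1437, 0.1399]
orientation: [-0.0, 3.141, -0.0]
ft_force: [-0.0, 0.6, 0.3]
opening: 0.0007
grip_force: 0.0
wrist kick_peg 0.91 [ 0.4731 -0.0834  0.0948]
scene kick_peg 0.82 [ 0.4681 -0.0801  0.0922]
side kick_peg 0.91 [ 0.4726 -0.081   0.0929]
```

View pics/scene3.png

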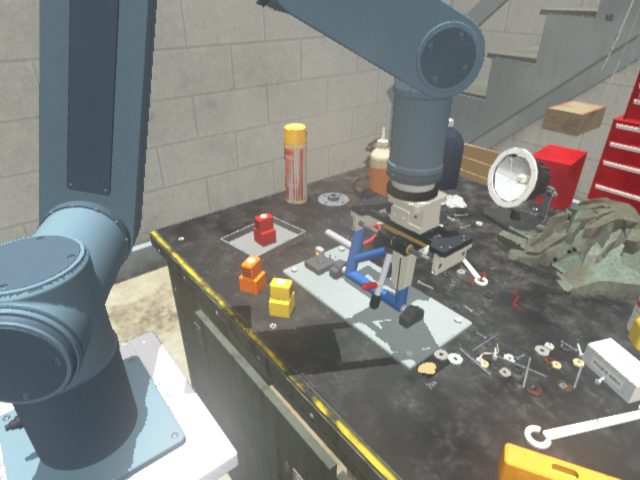

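The kickstand is fully down, with the peg at (370,287) straight below the pivot. Now to the bar.

```bash
python3 -m crank '[0,0,-4,0,0,0,-4,0,0,0,-4,0,0,0,-4,0,-2,3,0,0]'; python3 -m crank '[-3,4,0,8.5,0,0,0,8.5,0,0,0,8.5,0,0,0,8.5,0,0,0,8.5]' 0.75 20; python3 -m crank '[0,0,0,8.5,0,0,0,8.5,0,0,0,8.5,0,0,0,8.5,0,0,0,8.5]';python3 -m crank '[0,0,0,5,0,0,0,0]'
python3 - <<'E'
from h import *
s=r.read_state(); print(R.from_rotvec(s["orientation"]).as_matrix().round(3))
for c in ["wrist","scene","side"]:
  p=r.snapshot(c)
  for n in ["grip_bar"]:
    for d in r.spot_point(p,n)[:2]: print(c,n,d["confidence"],world(p,d["location"]).round(4))
E
```

```text
t: 12.7
ee_pos: [0.5026, -0.1169, 0.306]
orientation: [0.007, 3.132, -0.01]
ft_force: [1.7, 0.1, -1.3]
opening: 0.0005
grip_force: 0.0
t: 13.2
ee_pos: [0.5283, -0.0772, 0.2996]
orientation: [-1.126, -2.933, 0.0]
ft_force: [0.6, 0.1, -0.6]
opening: 0.0358
grip_force: 0.0
t: 13.7
ee_pos: [0.5282, -0.0774, 0.2996]
orientation: [-2.113, -2.324, 0.0]
ft_force: [0.6, 0.1, 0.2]
opening: 0.0692
grip_force: 0.0
t: 13.9
ee_pos: [0.5283, -0.0774, 0.2996]
orientation: [-2.207, -2.236, 0.0]
ft_force: [-0.0, -0.6, -0.9]
opening: 0.0698
grip_force: 0.0
[[-0.013  1.    -0.   ]
 [ 1.     0.013  0.   ]
 [ 0.    -0.    -1.   ]]
wrist grip_bar 0.85 [ 0.5811 -0.0068  0.1927]
scene grip_bar 0.9 [ 0.5814 -0.0033  0.1916]
side grip_bar 0.76 [ 0.5812 -0.01    0.1954]
```

```bash
python3 -m crank '[3.5,2.6,0,0.7,3.5,2.7,0,0,0,0,4,0,0,0,4,0,0,0,2,0]'; python3 -m crank '[0,0,0.5,0,0,0,0,0]'; python3 -m crank '[0,0,0,0,0,0,0,0,0,0,0,0,0,0,0,0,0,0,0,0]' 0 45; python3 -m crank '[0,0,0,0,0,0,0,0,0,0,0,0]'
python3 - <<'E'
from h import *
s=r.read_state();print(s["ee_pos"],s["ft_force"],s["opening"],s["grip_force"])
for c in ["scene","side"]:
  p=r.snapshot(c)
  for n in ["grip_bar","lean_axis"]:
    for d in r.spot_point(p,n)[:1]: print(c,n,d["confidence"],world(p,d["location"]).round(4))
E
```

```text
t: 14.7
ee_pos: [0.5791, -0.0062, 0.196]
orientation: [-2.215, -2.223, 0.004]
ft_force: [0.8, 0.6, -0.4]
opening: 0.0697
grip_force: 0.0
t: 14.9
ee_pos: [0.5806, -0.007, 0.1944]
orientation: [-2.218, -2.223, 0.001]
ft_force: [-0.1, 0.5, 0.7]
opening: 0.07
grip_force: 0.0
t: 15.4
ee_pos: [0.5809, -0.0071, 0.1951]
orientation: [2.219, 2.223, 0.001]
ft_force: [-0.0, 0.5, -1.3]
opening: 0.0344
grip_force: 0.0
t: 15.7
ee_pos: [0.5818, -0.0071, 0.1954]
orientation: [2.218, 2.222, 0.003]
ft_force: [3.7, 0.6, 2.6]
opening: 0.0239
grip_force: 45.0
[ 0.58184107 -0.00713806  0.19538547] [3.74249577 0.61806407 2.583286  ] 0.02389172656559092 45.00134289264679
scene grip_bar 0.95 [ 0.581  -0.0046  0.1917]
scene lean_axis 0.56 [ 0.5369 -0.0044  0.0313]
side grip_bar 0.8 [ 0.5782 -0.0085  0.1973]
side lean_axis 0.97 [ 0.5316 -0.0035  0.0267]
```

```bash
python3 -m crank '[0,-0.5,-0.14,0,0,-0.5,-0.14,0,0,-0.5,-0.1,0,0,-0.5,-0.1,0,0,-0.5,-0.08,0]'; python3 -m crank '[0,-0.5,-0.07,0,0,-0.5,-0.05,0,0,-0.5,-0.04,0,0,-0.5,-0.02,0,0,-0.5,0,0]'; python3 -m crank '[0,0,0,0,0,0,0,0,0,0,0,0]'
python3 - <<'E'
from h import *
s=r.read_state();print(s["ee_pos"],s["ft_force"],s["opening"],s["grip_force"])
for c in ["scene","side"]:
  p=r.snapshot(c); save(p,c+"9")
  for n in ["grip_bar","lean_axis","kick_peg","kick_pivot","lock"]:
    for d in r.spot_point(p,n)[:1]: print(c,n,d["confidence"],world(p,d["location"]).round(4))
E
```

```text
t: 16.5
ee_pos: [0.5559, -0.0073, 0.2009]
orientation: [2.219, 2.223, 0.001]
ft_force: [3.7, -0.5, 4.8]
opening: 0.0242
grip_force: 45.0
t: 17.0
ee_pos: [0.5303, -0.0074, 0.2023]
orientation: [2.219, 2.223, -0.001]
ft_force: [1.8, -1.2, 4.7]
opening: 0.0242
grip_force: 45.0
t: 17.3
ee_pos: [0.5303, -0.0075, 0.2023]
orientation: [2.219, 2.223, -0.001]
ft_force: [-0.1, -1.2, 6.2]
opening: 0.0244
grip_force: 45.0
[ 0.53025986 -0.00745659  0.20231607] [-0.13188747 -1.16354941  6.20951972] 0.024360778292597883 45.00208854675293
scene grip_bar 0.65 [ 0.5284 -0.0056  0.2002]
scene lean_axis 0.61 [ 0.5346 -0.0074  0.0281]
scene kick_peg 0.84 [ 0.453  -0.0803  0.0702]
scene kick_pivot 0.58 [ 0.4849 -0.0836  0.1484]
scene lock 0.92 [ 0.3636  0.1568 -0.0008]
side lean_axis 0.92 [ 0.5314 -0.0064  0.03  ]
side kick_peg 0.6 [ 0.4579 -0.0799  0.0682]
side kick_pivot 0.81 [ 0.483  -0.081   0.1456]
side lock 0.95 [0.3637 0.1536 0.001 ]
```

View pics/side9.png

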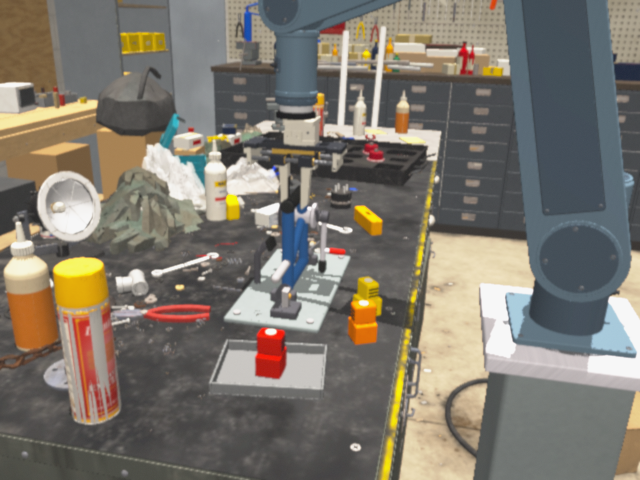

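```bash
python3 -m crank '[0,0.15,-0.07,0,0,0,0,0,0,0,0,0,0,0,0,0,0,0,0,0]'; python3 -m crank '[0,0,0,0,0,0,0,0,0,0,0,0,0,0,0,0,0,0,0,0]'
python3 - <<'E'
from h import *
p=r.snapshot("side")
for n in ["grip_bar","kick_peg","lock"]:
    for d in r.spot_point(p,n)[:3]: print(n,d["confidence"],world(p,d["location"]).round(4))
E
```

```text
t: 18.4
ee_pos: [0.532, -0.0074, 0.2024]
orientation: [-2.219, -2.223, 0.001]
ft_force: [1.7, -3.9, -0.5]
opening: 0.0242
grip_force: 45.0
t: 18.9
ee_pos: [0.532, -0.0074, 0.2024]
orientation: [-2.219, -2.223, 0.001]
ft_force: [1.9, -4.5, -2.5]
opening: 0.0239
grip_force: 45.0
grip_bar 0.62 [ 0.5287 -0.0084  0.2039]
grip_bar 0.47 [0.487  0.3    0.0622]
kick_peg 0.76 [ 0.4562 -0.0806  0.0728]
lock 0.87 [0.3618 0.155  0.0018]
lock 0.67 [0.486  0.303  0.0031]
lock 0.56 [0.3712 0.0575 0.0009]
```

The frame is steady and upright, the bar is held, the kickstand is down and the lock is in the tray, so I hand in.

```bash
python3 -c "
from bench import r
print(r.job_done())"
```

```text
the job is handed in; nothing more can be done
None
```

I handed the job in at about 19 s: the red lock is standing in the grey tray, the kickstand snapped fully down, and the frame is upright to within about 0.02 rad by my measurements, with the gripper still holding the bar; no verdict came back.

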